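# Index the spice carousel, fit the nested sifter lid and cap, lift off the cap alone

## Robot

A 6-joint arm with a two-finger parallel gripper is mounted at the origin on the work surface. World frame = base frame: x ahead of the robot, y to its left, z up, the work surface at z = 0. Lengths are in m, angles in rad, forces in N, time in s.
With the tool pointing down it reaches from about 0.375 to 0.9 m from the base axis. Payload 3.1 kg.
Tool frame: the origin (TCP) lies midway between the tips of the shut fingers; the grasp point (between the pads) lies 19 mm behind it; z points along the fingers, x is the direction in which the jaws open and shut, and the axes are right-handed (so a half turn about z gives the same grasp; the last joint's range is limited). The gripper opens to 85 mm and grips with 20 to 120 N. Pads are 22 mm wide; open, the fingers measure 114 mm over their backs; the gripper's body (76 mm by 85 mm) begins 54 mm behind the grasp point. The pads swing forward as they close: fully open they stand 13 mm farther back than shut.
Start: joints at [0.993, 0.527, 1.433, -0, 1.181, -0.178], TCP at [0.243, 0.576, 0.231] pointing down, gripper open.
Joint ranges: [-3.08, 3.08], [-0.75, 2.2], [0.22, 2.44], [-1.43, 4.57], [0, 2.65], [-2.85, 2.85]. Speed limits (rad/s): [2.79, 2.79, 3.14, 3.14, 3.14, 3.14].

## Interface

Orientations are given as a unit quaternion [w, x, y, z].
In Python, from plant import ctrl, gripper_to, kinematics, eyes, order, sensors gives the robot as it stands. Calls block until the motion is done:
- ctrl.move_ptp(position, orientation): joint-space move of the TCP to a pose.
- ctrl.move_straight(position, orientation=None, velocity=0.15, until_force=None): straight line of the TCP; orientation=None keeps the orientation; velocity is the mean speed in m/s. With until_force (N) it stops when the force on the tool has changed by that much, and returns True; else False.
- ctrl.move_joints(angles): joint-space move.
- gripper_to(opening, squeeze=None): opening from 0.0 (shut) to 1.0 (fully open); squeeze is the grip in N (None keeps the last); returns when the fingers have stopped.
- ctrl.pause(seconds).
- kinematics.inverse_kinematics(position, orientation): joint angles nearest the present ones, or None.
- eyes.capture(name): name is "scene" or "top" or "wrist"; returns a dict with "frame" (400x640x3 uint8, red, green, blue), "range_z" (400x640 float32, m along the optical axis (not along the pixel's ray), 0 where there is no reading), "vfov" (degrees; the focal length in pixels is half the picture's height over the tangent of half this angle, whatever the lens; pixels are square), "cx", "cy" (the principal point, pixels), "rvec" (rotation vector, rad) and "tvec" (3), from world to camera coordinates, as OpenCV has them. Camera axes: x right, y down, z forward; pixel columns grow to the right and rows downward; lengths in m; the calibration is good to about 2 mm. The wrist camera is an equidistant fisheye: a pixel r from the principal point sees the ray r / f radians off the axis. A picture is of the moment at which its call begins.
A pose or a line that the arm cannot do raises ctrl.PlanningError and nothing moves.
- order.close_job(): hands the job in, once; it reports no verdict.
Readings, each from a call of its own:
- sensors.current_time(): time.
- sensors.current_q(): joint angles.
- sensors.current_dq(): joint speeds.
- sensors.current_effort(): joint torques, N m.
- sensors.current_eef_pos(): TCP position.
- sensors.current_orientation(): TCP orientation.
- sensors.current_force(): force on the tool from outside, world axes, zero at the start.
- sensors.current_ft_torque(): the same for the moment, N m.
- sensors.current_finger_gap(): opening from 0.0 (shut) to 1.0 (fully open).
Only numpy, scipy, OpenCV 4.12 (cv2) and the standard library are available. Lean on these libraries where they do the work, as an engineer would, in place of code of your own. Each camera call takes 0.05 s, during which the arm holds its last target.

## Task

Get the shaker tin ready for dusting: turn the spice carousel one click (60 degrees, the short way) so that the open steel tin clicks in at the brass front pointer, then take the sifter lid with its cap still on it from the cork trivet and lower the pair together gently onto the tin until the sifter lid is fully seated. Then lift off the cap alone, leaving the sifter lid seated and undisturbed in the tin, and finish while still holding the cap level and still in the gripper, well clear above the shaker. Leave the other things on the worktop where they are and keep everything on the carousel standing.

Things in the scene. Friction and masses are not known exactly. Their poses are not given: they have to be found in the camera images.
- carousel (a joint): Angle of the carousel's round birch platter (300 mm diameter, top 26 mm above the worktop), rad; 0 at the start, positive = counter-clockwise seen from above. Turns either way. A spring detent has a notch every 60 degrees (1.047 rad): past half-way it pulls the platter on to the next notch with up to 0.15 N m, settling within about 0.03 rad once let go.
- carousel_grip (a point): Middle of the teal paddle grip on the carousel's centre post, on the turning axis, 168 mm above the worktop; turns with the platter. The paddle is an upright flat bar 50 mm long (along this point's x), 14 mm thick (its y) and 32 mm tall, from 150 to 182 mm above the worktop: pinch it across its 14 mm and twist.
- carousel_base: Fixed steel foot of the carousel (190 mm diameter) with a brass pointer block just outside the platter's rim on its own -x side, 30 mm high. Origin on the turning axis at worktop height. Six stations 105 mm from the axis, 60 degrees apart, one of them at the pointer; each has a ring lip 60 mm inside, 67 mm outside diameter, 12 mm high.
- front_station (a point): Point fixed on the foot's frame: centre of the station at the brass pointer (105 mm from the axis), at the height of the platter's top, 26 mm above the worktop. The open tin's origin must come here.
- tin: The open steel shaker tin, loose in a station's ring lip: plain round can, outside diameter 56 mm, inside 52 mm, 72 mm tall, open at the top. Origin: centre of its underside, z up. It starts one station (60 degrees) to one side or the other of the pointer.
- sifter: Sifter (inner) lid, 90 g, on the trivet with the cap on it. From its origin (centre of underside) up: aluminium plug 16 mm tall, 49 mm diameter tapering to 41 mm at the bottom; teal ribbed band 62 mm diameter from 16 to 32 mm; perforated boss 45 mm diameter from 32 to 46 mm, under the cap. Seated, the band rests on the tin's rim and the origin is 56 mm above the tin's.
- cap: Steel cap (outer lid), 70 g, loose over the sifter's boss, resting on the teal band. 54 mm outside, 49 mm inside diameter, 30 mm tall; black knob 24 mm diameter from 34 to 50 mm above its origin (centre of its open underside, z up). On the sifter it is 32 mm above the sifter's origin. Not locked: lifted by the knob it comes alone; held by the teal band the two lids go together.
- trivet: Fixed round cork trivet, 110 mm diameter, 8 mm thick, with the two lids standing on it. Origin: centre of its underside.
- closed_shaker: Loose look-alike shaker with its lids on, on the carousel one station from the pointer, opposite side to the open tin: 62 mm diameter, 138 mm tall. Leave it standing. Origin: centre of underside.
- amber_jar: Loose amber spice jar standing at the pointer station at the start, 54 mm diameter, 60 mm tall. Origin: centre of underside.
- green_jar: Loose green spice jar on the carousel, in the station opposite the pointer at the start, 54 mm diameter, 82 mm tall. Origin: centre of underside.
- cup_large: Loose stainless measuring cup, 80 mm diameter, 50 mm tall, flat handle 71 mm long towards its -x. Origin: centre of underside.
- cup_small: Loose stainless measuring cup, 60 mm diameter, 36 mm tall, flat handle 71 mm long towards its -x. Origin: centre of underside.
- egg_separator: Loose yellow plastic egg separator, dish 88 mm diameter, 26 mm tall, flat handle reaching 110 mm from the centre towards its -x. Origin: centre of underside.
- glass_bowl: Glass mixer bowl, 200 mm diameter, 125 mm tall. Origin: centre of underside.
Things that resemble listed ones, but are neither listed nor needed, are in the scene too. What is shaped like the closed_shaker but orange is not meant.

How it is judged:
On the way, in this order (a step that is already met when the one before it is completed fails the run):
1. the carousel is turned one click, 60 degrees, so that the open tin stands at rest at the brass front pointer (horizontal distance between tin and front_station below 0.01 m and (value of joint carousel between 0.957 and 1.137 rad or value of joint carousel between -1.137 and -0.957 rad) and angle between tin's own z axis and vertical below 0.07 rad and velocity of joint carousel between -0.05 and 0.05 rad/s), for 0.2 s.
2. the sifter lid is fully seated in the tin with the cap still on it (horizontal distance between tin and front_station below 0.01 m and (value of joint carousel between 0.957 and 1.137 rad or value of joint carousel between -1.137 and -0.957 rad) and angle between each of tin, sifter's own z axis and vertical below 0.07 rad and z of sifter in the frame of tin between 0.0535 and 0.0585 m and horizontal distance between sifter and tin below 0.0035 m and z of cap in the frame of sifter between 0.029 and 0.035 m and horizontal distance between cap and sifter below 0.005 m), for 0.2 s.
3. the cap alone is lifted clear, the sifter lid still seated (horizontal distance between tin and front_station below 0.01 m and (value of joint carousel between 0.957 and 1.137 rad or value of joint carousel between -1.137 and -0.957 rad) and angle between each of tin, sifter's own z axis and vertical below 0.07 rad and z of sifter in the frame of tin between 0.0535 and 0.0585 m and horizontal distance between sifter and tin below 0.0035 m and z of cap in the frame of sifter above 0.072 m), for 0.1 s.
At the end, for the whole second after the job is handed in: Platter turned 60 deg (5 deg), open tin upright within 10 mm of the pointer station; sifter lid seated (2.5 mm, 0.07 rad), untouched; fingers hold the cap still, level (0.35 rad), 40 mm or more above its seat, touching nothing else; carousel things stand, others within 30 mm of their start (all of step 3 and linear speed of sifter below 0.02 m/s and linear speed of cap below 0.03 m/s and contact force between sifter and the fingers below 0.2 N and contact force between cap and the fingers above 0.5 N and angle between cap's own z axis and vertical below 0.35 rad and contact force between cap and sifter below 0.05 N and contact force between cap and tin below 0.05 N and contact force between cap and carousel_base below 0.05 N and angle between each of closed_shaker, amber_jar, green_jar's own z axis and vertical below 0.25 rad and distance of each of cup_large, cup_small, egg_separator, glass_bowl from where it was at the start of the episode below 0.03 m); the arm keeps its last pose, push and grip.
It fails at once if the cap comes off the sifter lid while that is not seated in the tin, or the sifter lid is dragged or tilted out of its seat with the cap off ((z of cap in the frame of sifter above 0.044 m or horizontal distance between cap and sifter above 0.015 m) and (z of sifter in the frame of tin below 0.05 m or z of sifter in the frame of tin above 0.061 m or horizontal distance between sifter and tin above 0.005 m or angle between sifter's own z axis and vertical above 0.15 rad)).
It fails at once if the sifter lid is dropped (falls more than about 6 mm) (linear speed of sifter above 0.35 m/s and contact force between sifter and the fingers below 0.01 N).
It fails at once if the tin or something else on the carousel is tipped (angle between any of tin, closed_shaker, amber_jar, green_jar's own z axis and vertical above 0.3 rad).
It fails at once if another thing on the worktop is shifted by more than 30 mm (distance of any of cup_large, cup_small, egg_separator, glass_bowl from where it was at the start of the episode above 0.03 m).
It also fails if it takes over 72 s, if anything falls off the work surface, if the arm or the gripper's body presses on something with over 40 N, if the wrist force passes 120 N, or if a joint passes its speed limit or range.

## Working session

There is one attempt and no reset: what is moved stays moved. The work goes in short steps, each a Python script; the robot and the scene stay as the last script left them, time stands still between calls to the robot, and variables do not carry over. Pictures are saved under pics/ and viewed, and the job is handed in when it is done.

```bash
ls; mkdir -p pics
cat > h.py <<'E'
import numpy as np, cv2
from plant import ctrl, gripper_to, kinematics, eyes, order, sensors
def save(n,name):
    c=eyes.capture(n); cv2.imwrite(f'pics/{name}.png',c['frame'][:,:,::-1]); np.savez(f'pics/{name}.npz',**c); return c
def cloud(c):
    R,_=cv2.Rodrigues(np.array(c['rvec'],float)); t=np.array(c['tvec'],float).reshape(3)
    h,w=c['range_z'].shape; f=h/2/np.tan(np.radians(float(c['vfov']))/2)
    u,v=np.meshgrid(np.arange(w),np.arange(h)); z=c['range_z']
    P=np.stack([(u-float(c['cx']))/f*z,(v-float(c['cy']))/f*z,z],-1)
    W=(P-t)@R; W[z==0]=np.nan; return W
def load(name): return dict(np.load(f'pics/{name}.npz'))
E
python3 - <<'E'
from h import *
for n in('scene','top'):
    c=save(n,n+'0'); print(n,c['vfov'],c['cx'],c['cy'],c['rvec'],c['tvec'])
print(sensors.current_time())
E
```

```text
pics
scene 57.10873545415722 315.21865984764923 203.73542251859448 [ 2.01261348  0.97278772 -0.52948881] [-0.4110394  -0.10858779  1.55602768]
top 43.70482184000904 319.04305501952 199.9169854773385 [ 2.1497813  -2.12667527  0.15073508] [0.07762947 0.54861277 1.86402694]
0.1
```

View pics/scene0.png

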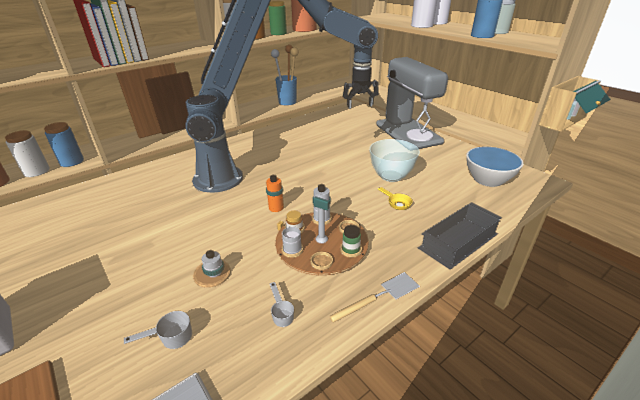

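View pics/top0.png

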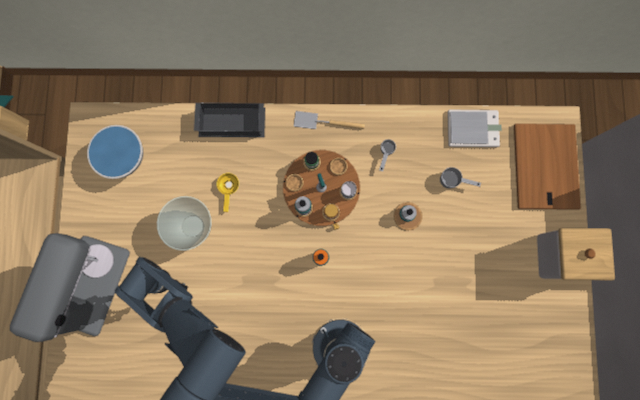

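Run:
```python
from h import *
c=load('top0'); f=c['frame'][130:270,270:440,::-1]
cv2.imwrite('pics/topcrop.png',cv2.resize(f,None,fx=4.5,fy=4.2,interpolation=cv2.INTER_CUBIC))
s=load('scene0'); f=s['frame'][165:290,190:380,::-1]
cv2.imwrite('pics/scrop.png',cv2.resize(f,None,fx=4,fy=4,interpolation=cv2.INTER_CUBIC))
W=cloud(c)
for (u,v) in [(321,183),(408,212),(348,190),(303,204),(331,211),(335,226),(342,200),(420,216),(345,300),(321,257)]: print(u,v,W[v,u].round(3))
```

```text
321 183 [0.586 0.076 0.187]
408 212 [ 0.498 -0.246  0.095]
348 190 [ 0.58  -0.025  0.083]
303 204 [0.512 0.139 0.174]
331 211 [0.499 0.038 0.091]
335 226 [0.449 0.022 0.032]
342 200 [ 0.551 -0.005  0.022]
420 216 [ 0.493 -0.305  0.016]
345 300 [ 0.172 -0.019  0.003]
321 257 [0.327 0.073 0.143]
```

View pics/topcrop.png

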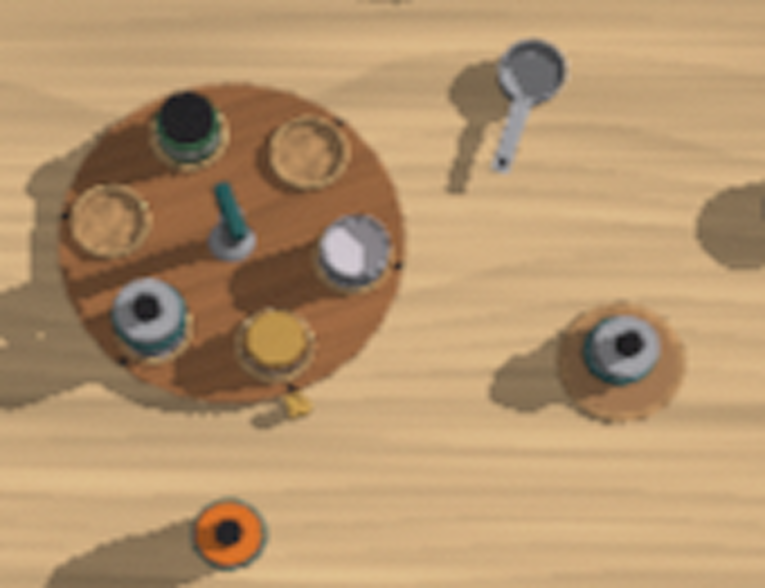

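View pics/scrop.png

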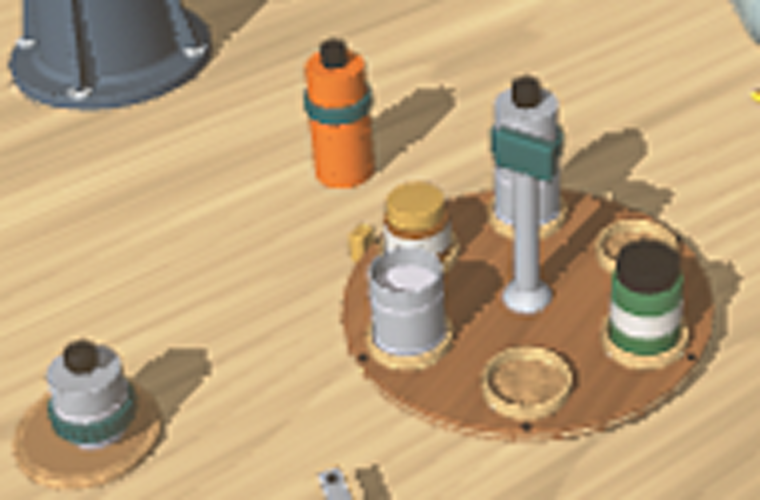

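```bash
cat >> h.py <<'E'
def down(deg):
    a=np.radians(deg)/2; return [0,float(np.cos(a)),float(np.sin(a)),0]
AX=np.array([.603,.075])
E
python3 - <<'E'
from h import *
for d in (111.3,-68.7,51.3,-128.7,81.3):
    for p in ([.603,.075,.3],[.603,.075,.15]):
        q=kinematics.inverse_kinematics(p,down(d)); print(d,None if q is None else np.round(q,3))
E
```

```text
111.3 [-0.06   0.435  1.394 -0.     1.312 -2.003]
111.3 [-0.06   0.604  1.552 -0.     0.986 -2.003]
-68.7 [-0.06   0.435  1.394 -0.     1.312  1.139]
-68.7 [-0.06   0.604  1.552 -0.     0.986  1.139]
51.3 [-0.06   0.435  1.394 -0.     1.312 -0.955]
51.3 [-0.06   0.604  1.552 -0.     0.986 -0.955]
-128.7 [-0.06   0.435  1.394 -0.     1.312  2.186]
-128.7 [-0.06   0.604  1.552 -0.     0.986  2.186]
81.3 [-0.06   0.435  1.394 -0.     1.312 -1.479]
81.3 [-0.06   0.604  1.552 -0.     0.986 -1.479]
```

Run:
```python
from h import *
ctrl.move_straight([.243,.576,.33],velocity=.2)
ctrl.move_ptp([.603,.075,.30],down(111.3))
c=save('wrist','w1'); print(sensors.current_time(),sensors.current_eef_pos(),c['vfov'],c['cx'],c['cy'])
cv2.imwrite('pics/w1b.png',cv2.resize(c['frame'][:,:,::-1],None,fx=1.25,fy=1.25,interpolation=cv2.INTER_CUBIC))
```

```text
3.0 [0.60284193 0.07592293 0.30002695] 65.70646984690485 318.4008979132038 201.57646038475752
```

View pics/w1b.png

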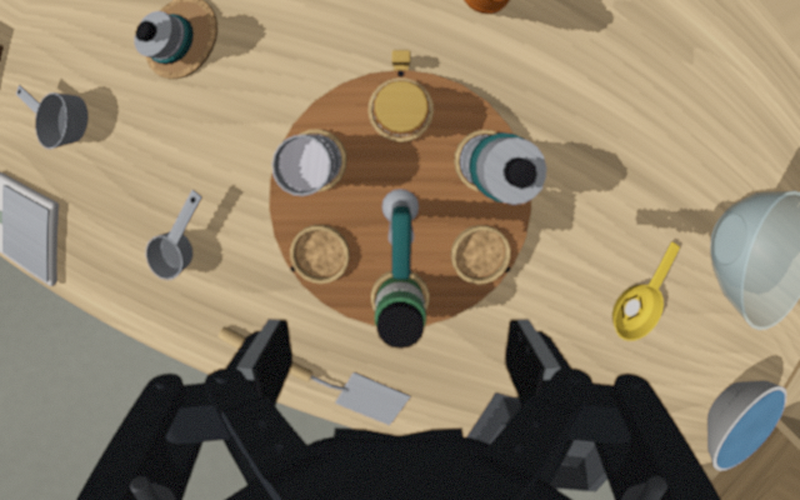

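The wrist view shows the paddle running vertically at enlarged column 401, midway between the fingers and so square to the jaws. The tin is at (307,163), the amber jar at the pointer at (400,108), and the lids at (165,38). I'll measure the paddle in 3D from this frame.

```bash
cat >> h.py <<'E'
def cloudw(c):
    R,_=cv2.Rodrigues(np.array(c['rvec'],float)); t=np.array(c['tvec'],float).reshape(3)
    h,w=c['range_z'].shape; f=h/2/np.tan(np.radians(float(c['vfov']))/2)
    u,v=np.meshgrid(np.arange(w)-float(c['cx']),np.arange(h)-float(c['cy'])); z=c['range_z']
    r=np.hypot(u,v)+1e-9; k=np.tan(r/f)/r
    W=(np.stack([u*k*z,v*k*z,z],-1)-t)@R; W[z==0]=np.nan; return W
def enc(W,cx,cy,r,z0,z1):
    P=W[(np.hypot(W[...,0]-cx,W[...,1]-cy)<r)&(W[...,2]>z0)&(W[...,2]<z1)]
    if len(P)<4: return None
    (a,b),q=cv2.minEnclosingCircle(P[:,:2].astype(np.float32)); return len(P),round(a,4),round(b,4),round(q,4),P[:,2].mean().round(4)
E
python3 - <<'E'
from h import *
c=load('w1'); W=cloudw(c); F=c['frame'].astype(int)
m=(F[...,2]>F[...,0]+25)&(np.hypot(W[...,0]-.603,W[...,1]-.075)<.04)&(W[...,2]>.14)&(W[...,2]<.2); P=W[m]
T=P[P[:,2]>.176]
print('paddle',P.mean(0),P[:,2].max(),cv2.minAreaRect(T[:,:2].astype(np.float32)),len(T))
print('knob',enc(W,.5,-.254,.03,.084,.12),'cap',enc(W,.5,-.254,.045,.062,.08))
print('tin',enc(W,.587,-.028,.045,.09,.11),'amber',enc(W,.506,.037,.04,.08,.09),'closed cap',enc(W,.52,.14,.04,.135,.15))
h=W[(np.hypot(W[...,0]-.603,W[...,1]-.075)<.165)&(W[...,2]>.02)&(W[...,2]<.031)&(np.hypot(W[...,0]-.455,W[...,1]-.02)>.02)]
h=cv2.convexHull(h[:,:2].astype(np.float32))
print('platter',cv2.minEnclosingCircle(h))
E
```

```text
paddle [0.60172033 0.0763645  0.18088707] 0.18350819848870234 ((0.6032649278640747, 0.07719514518976212), (0.04865177720785141, 0.011473109945654869), 21.15510368347168) 707
knob (185, 0.5051, -0.251, 0.0123, np.float64(0.0888)) cap (701, 0.5059, -0.2517, 0.0282, np.float64(0.0695))
tin (384, 0.5882, -0.0258, 0.0285, np.float64(0.0961)) amber (1339, 0.5065, 0.0398, 0.0243, np.float64(0.0855)) closed cap (1620, 0.5225, 0.1434, 0.0271, np.float64(0.1434))
platter ((0.6039684414863586, 0.07732557505369186), 0.15060769021511078)
```

Run:
```python
from h import *
gripper_to(0.5)
ctrl.move_straight([.6035,.077,.21],down(111.2),velocity=.15)
print(ctrl.move_straight([.6035,.077,.149],velocity=.06,until_force=8), sensors.current_eef_pos())
gripper_to(0.0,50); print('gap',sensors.current_finger_gap(),sensors.current_force(),sensors.current_time())
q0=np.array(sensors.current_q())
for k in range(1,6):
    q=q0.copy(); q[5]+=np.radians(6*k); ctrl.move_joints(q.tolist()); 
    print(k,sensors.current_time(),np.round(sensors.current_ft_torque(),2))
```

```text
False [0.60387141 0.07700329 0.14942439]
gap 0.1742620081245548 [-2.2088867   5.77648171  6.22033938] 5.8
1 6.05 [0.48 0.18 0.08]
2 6.3 [0.68 0.18 0.14]
3 6.55 [0.7  0.14 0.1 ]
4 6.8 [0.8  0.22 0.12]
5 7.05 [ 0.91  0.21 -0.03]
```

Run:
```python
from h import *
q0=np.array(sensors.current_q())
for k in range(1,6):
    q=q0.copy(); q[5]+=np.radians(6*k); ctrl.move_joints(q.tolist())
ctrl.pause(.3); print(np.round(sensors.current_ft_torque(),2),np.round(sensors.current_force(),2),sensors.current_finger_gap())
gripper_to(0.5); ctrl.pause(.3)
p=sensors.current_eef_pos(); ctrl.move_straight([p[0],p[1],.30],velocity=.15)
c=save('wrist','w2'); print(sensors.current_time(),sensors.current_eef_pos())
W=cloudw(c);F=c['frame'].astype(int)
m=(F[...,2]>F[...,0]+25)&(np.hypot(W[...,0]-.603,W[...,1]-.075)<.04)&(W[...,2]>.176)&(W[...,2]<.2); T=W[m]
print('paddle',cv2.minAreaRect(T[:,:2].astype(np.float32)),len(T))
print('knob',enc(W,.5,-.254,.03,.084,.12),'cap',enc(W,.5,-.254,.045,.062,.08))
print('tin',enc(W,.506,.039,.045,.085,.11))
cv2.imwrite('pics/w2b.png',cv2.resize(c['frame'][:,:,::-1],None,fx=1.25,fy=1.25,interpolation=cv2.INTER_CUBIC))
```

```text
[0.92 0.03 0.  ] [-1.46  5.38  2.69] 0.17979572153743362
10.4833 [0.60251443 0.07853186 0.29870008]
paddle ((0.6035622358322144, 0.07830939441919327), (0.012242933735251427, 0.048566095530986786), 51.714012145996094) 715
knob (130, 0.5058, -0.251, 0.0117, np.float64(0.0888)) cap (514, 0.5063, -0.2517, 0.0278, np.float64(0.0694))
tin (475, 0.5068, 0.0402, 0.0283, np.float64(0.0943))
```

View pics/w2b.png

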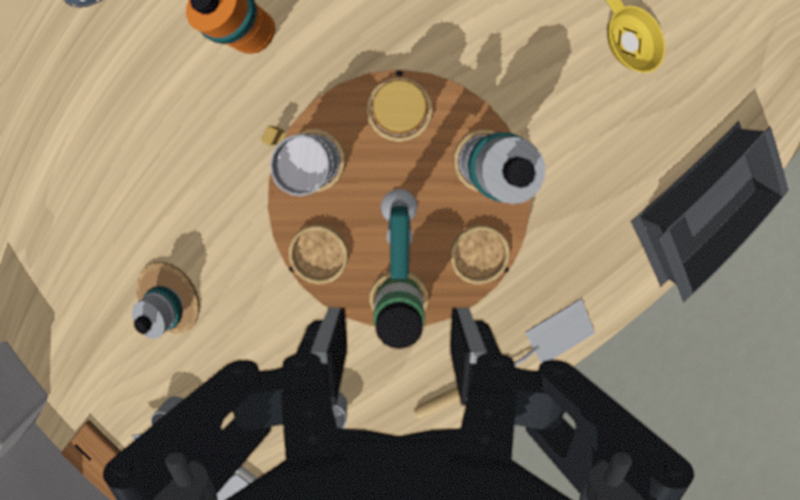

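Run:
```python
from h import *
ctrl.move_ptp([.506,-.251,.26],down(21)); gripper_to(1.0); ctrl.pause(.1)
c=save('wrist','w3'); print(sensors.current_time(),sensors.current_eef_pos(),sensors.current_q())
W=cloudw(c)
print('knob',enc(W,.506,-.251,.03,.084,.12),'cap',enc(W,.506,-.251,.045,.062,.08),'band',enc(W,.506,-.251,.045,.034,.046),'trivet',enc(W,.506,-.251,.07,.005,.012))
cv2.imwrite('pics/w3b.png',cv2.resize(c['frame'][:,:,::-1],None,fx=1.25,fy=1.25,interpolation=cv2.INTER_CUBIC))
```

```text
12.4333 [ 0.5060192  -0.25096894  0.25998478] [-6.58221393e-01  4.13315928e-01  1.55235079e+00  1.91820923e-06
  1.17596186e+00 -1.02483567e+00]
knob (383, 0.5051, -0.2523, 0.0123, np.float64(0.089)) cap (1394, 0.5051, -0.2529, 0.0274, np.float64(0.0697)) band (328, 0.5045, -0.252, 0.0315, np.float64(0.0397)) trivet (3081, 0.4982, -0.2581, 0.0553, np.float64(0.008))
```

View pics/w3b.png

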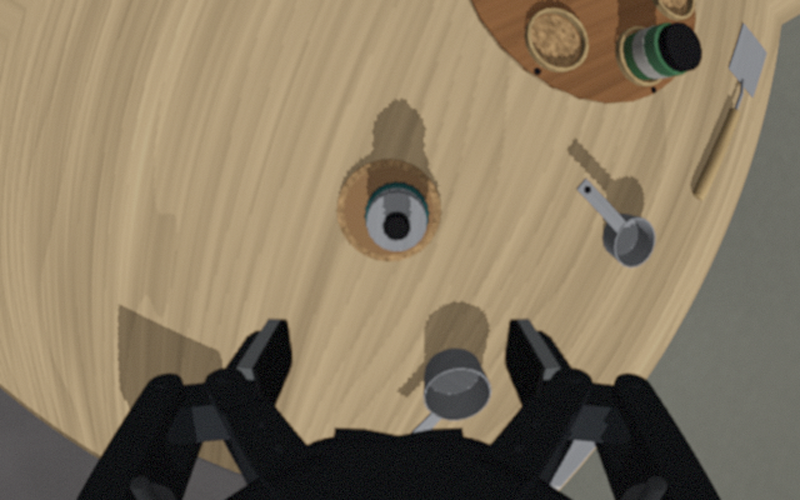

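Run:
```python
from h import *
c=load('w3');W=cloudw(c)
for u,v in [(222,262),(218,275),(225,285),(418,262),(425,275),(320,360)]: print(u,v,W[v,u].round(4))
L=np.array([.5051,-.2525])
ctrl.move_straight([*L,.12],velocity=.15)
print(ctrl.move_straight([*L,.021],velocity=.05,until_force=4),sensors.current_eef_pos())
c=save('wrist','w4'); W=cloudw(c)
print('knob',enc(W,.506,-.251,.03,.084,.093),'cap',enc(W,.506,-.251,.045,.062,.08))
cv2.imwrite('pics/w4b.png',cv2.resize(c['frame'][:,:,::-1],None,fx=1.25,fy=1.25,interpolation=cv2.INTER_CUBIC))
print(sensors.current_time(),sensors.current_force())
```

```text
222 262 [ 0.462  -0.2569  0.2837]
218 275 [ 0.4631 -0.2575  0.2934]
225 285 [ 0.4665 -0.2657  0.2874]
418 262 [ 0.5438 -0.2249  0.2846]
425 275 [ 0.5441 -0.2255  0.2951]
320 360 [ 0.5027 -0.2411  0.3405]
False [ 0.50525846 -0.25261594  0.02122817]
knob (1586, 0.5026, -0.2483, 0.013, np.float64(0.0879)) cap (10005, 0.5055, -0.2502, 0.045, np.float64(0.0695))
15.7 [ 0.01163887 -0.54868911  0.47005588]
```

View pics/w4b.png

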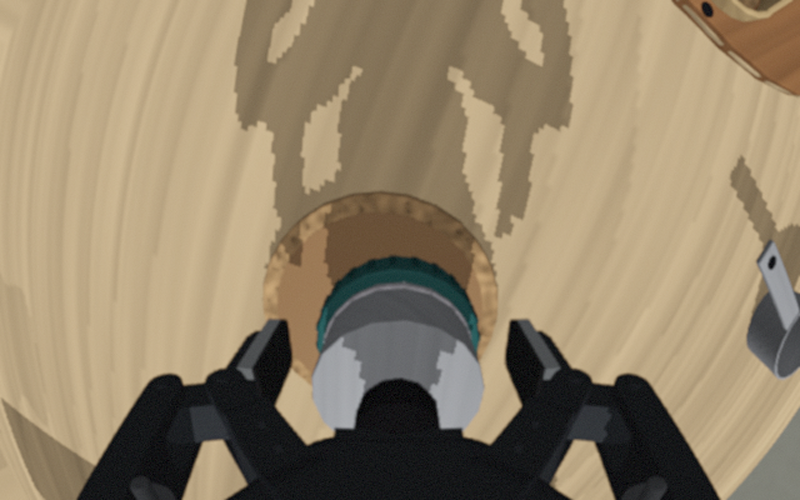

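Run:
```python
from h import *
print(ctrl.move_straight([.5051,-.2525,.0195],velocity=.03,until_force=4))
gripper_to(0.0,45); ctrl.pause(.2); print('gap',sensors.current_finger_gap(),sensors.current_force())
c=save('wrist','w5')
cv2.imwrite('pics/w5b.png',cv2.resize(c['frame'][150:400,160:480,::-1],None,fx=2.4,fy=2.4,interpolation=cv2.INTER_CUBIC))
W=cloudw(c); 
print(sensors.current_time(),sensors.current_eef_pos())
```

```text
False
gap 0.7078013611445438 [-1.30993782 -0.39898029  5.50695844]
16.5583 [ 0.50507235 -0.25256566  0.01994586]
```

View pics/w5b.png

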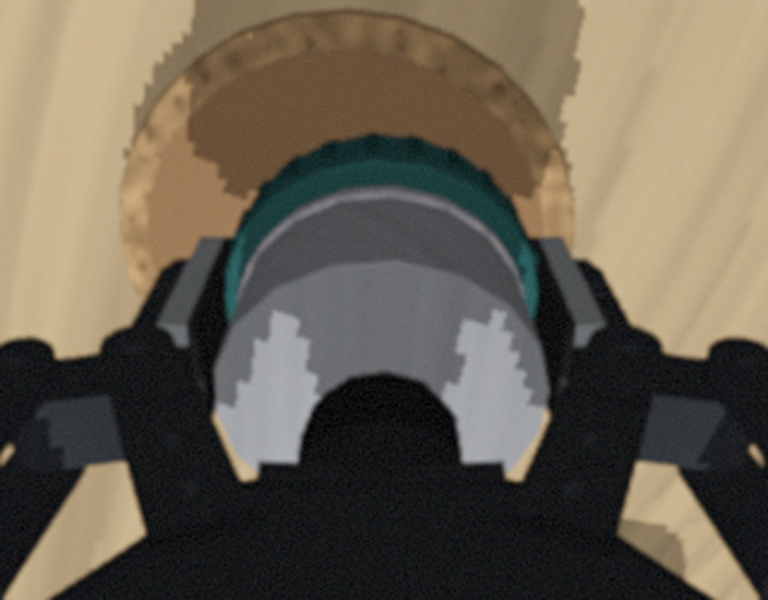

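Run:
```python
from h import *
ctrl.move_straight([.5051,-.2525,.035],velocity=.03); ctrl.pause(.2); print(sensors.current_force(),sensors.current_finger_gap())
ctrl.move_straight([.5051,-.2525,.24],velocity=.12); ctrl.pause(.2)
print(sensors.current_force(),sensors.current_finger_gap(),sensors.current_time())
c=save('scene','s6'); c2=save('wrist','w6')
W=cloudw(c2); print(enc(W,.505,-.2525,.05,.279,.31))
f=c['frame'][120:320,100:380,::-1]
cv2.imwrite('pics/s6b.png',cv2.resize(f,None,fx=2.8,fy=2.8,interpolation=cv2.INTER_CUBIC))
```

```text
[ 0.05823372 -0.15487796 -1.15783001] 0.7053901721832997
[-0.24726415  0.09863784 -1.45557884] 0.7042373946764526 19.4833
(16183, 0.5051, -0.2527, 0.0501, np.float64(0.2925))
```

View pics/s6b.png

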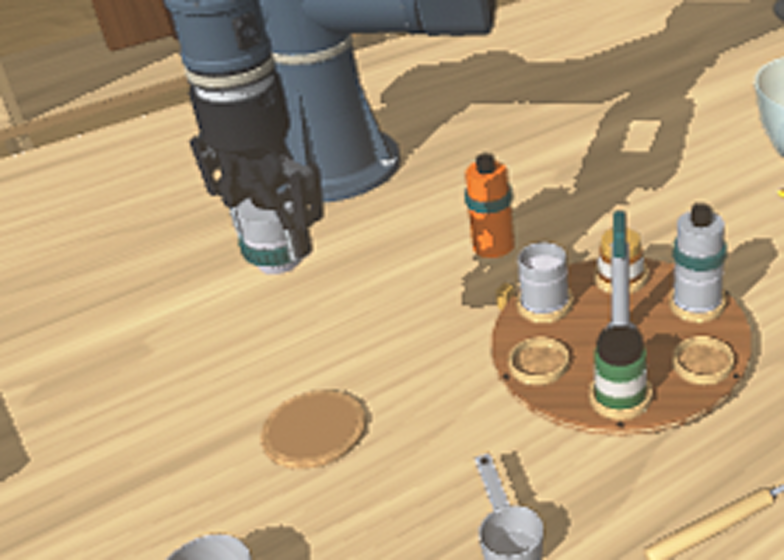

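Run:
```python
from h import *
ctrl.move_straight([.5065,.0395,.24],down(21),velocity=.15); ctrl.pause(.2)
c=save('wrist','w7'); W=cloudw(c); print('tin',enc(W,.5065,.0395,.045,.09,.103))
c=save('scene','s7'); W=cloud(c); print('tin',enc(W,.5065,.0395,.045,.088,.106),enc(W,.5065,.0395,.045,.05,.106))
c2=load('w7')
cv2.imwrite('pics/w7b.png',cv2.resize(c2['frame'][:,:,::-1],None,fx=1.25,fy=1.25,interpolation=cv2.INTER_CUBIC))
print(sensors.current_time(),sensors.current_eef_pos(),sensors.current_finger_gap())
```

```text
tin (416, 0.5063, 0.0402, 0.0283, np.float64(0.0962))
tin (86, 0.5073, 0.0391, 0.0295, np.float64(0.0931)) (332, 0.5072, 0.038, 0.0303, np.float64(0.0782))
21.9833 [0.50652497 0.03923752 0.23996452] 0.704302702403557
```

View pics/w7b.png

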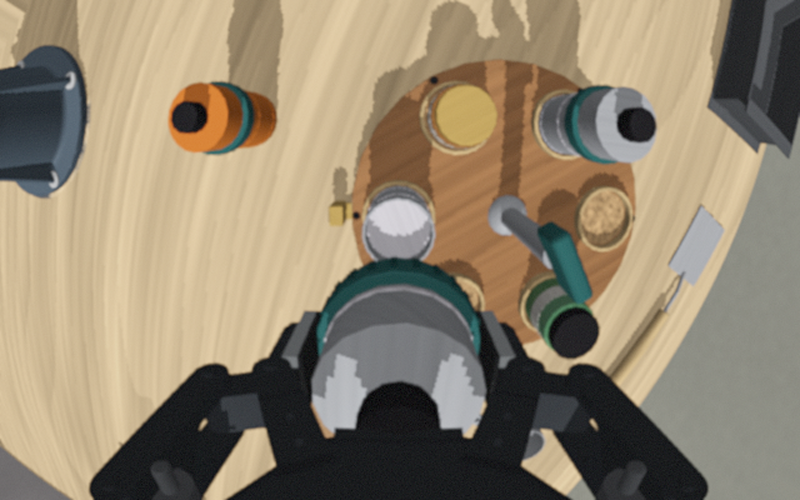

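Run:
```python
from h import *
ctrl.move_straight([.5065,.0398,.118],velocity=.1); ctrl.pause(.2)
print(sensors.current_force())
r=ctrl.move_straight([.5065,.0398,.090],velocity=.015,until_force=4); print(r,sensors.current_eef_pos(),sensors.current_force(),sensors.current_ft_torque())
c=save('wrist','w8'); cv2.imwrite('pics/w8b.png',cv2.resize(c['frame'][:,:,::-1],None,fx=1.25,fy=1.25,interpolation=cv2.INTER_CUBIC))
c=save('scene','s8'); cv2.imwrite('pics/s8b.png',cv2.resize(c['frame'][150:270,240:380,::-1],None,fx=4.5,fy=4.5,interpolation=cv2.INTER_CUBIC))
print(sensors.current_time())
```

```text
[-0.13998724  0.70139886 -1.27189008]
True [0.50654913 0.03977675 0.09392015] [-0.15262386 -0.15472148  4.32026458] [-0.03161864  0.05638172  0.00057873]
25.0833
```

View pics/w8b.png

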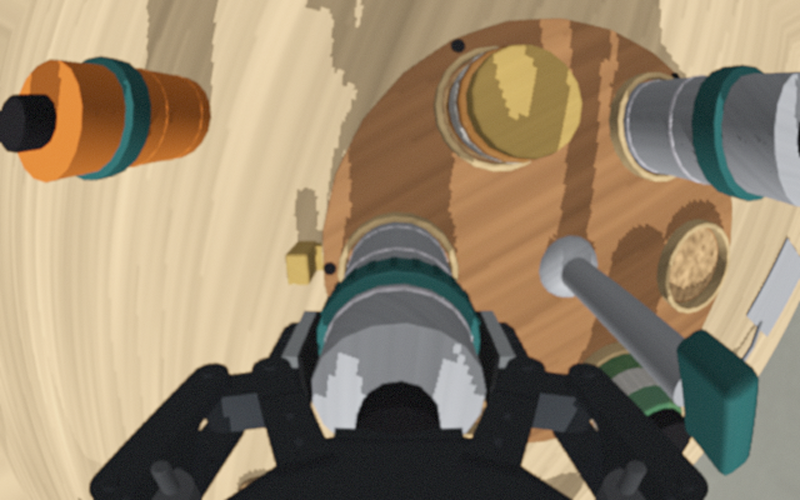

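View pics/s8b.png

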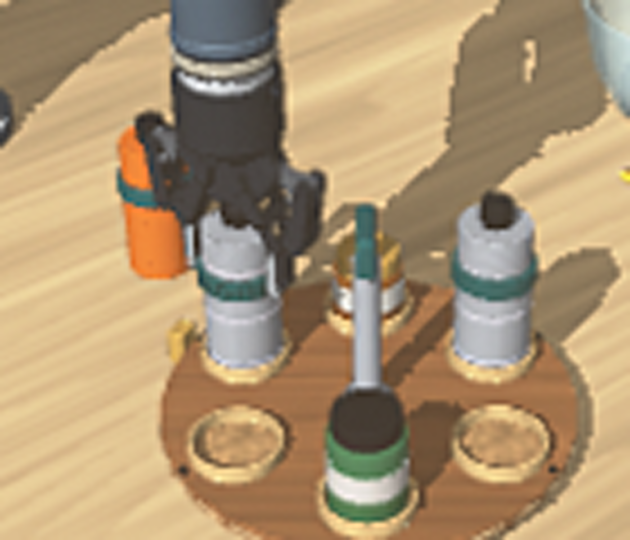

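Run:
```python
from h import *
gripper_to(0.78); gripper_to(1.0); ctrl.pause(.3); print(sensors.current_force(),sensors.current_finger_gap())
ctrl.move_straight([.5065,.0398,.25],velocity=.1); ctrl.pause(.1)
c=save('wrist','w9'); W=cloudw(c); cx,cy=.5065,.0398
print('knob',enc(W,cx,cy,.03,.156,.18),'cap',enc(W,cx,cy,.045,.135,.15),'band',enc(W,cx,cy,.045,.108,.12))
m=(np.hypot(W[...,0]-cx,W[...,1]-cy)<.022)&(W[...,2]>.1); h=W[m][:,2]; print(np.histogram(h,bins=np.arange(.13,.18,.003)))
cv2.imwrite('pics/w9b.png',cv2.resize(c['frame'][:,:,::-1],None,fx=1.25,fy=1.25,interpolation=cv2.INTER_CUBIC))
c=save('scene','s9'); cv2.imwrite('pics/s9b.png',cv2.resize(c['frame'][150:270,240:380,::-1],None,fx=4.5,fy=4.5,interpolation=cv2.INTER_CUBIC))
W=cloud(c);print('knob',enc(W,cx,cy,.03,.156,.18),'cap',enc(W,cx,cy,.045,.135,.15))
print(sensors.current_time())
```

```text
[-0.25716207  0.03729792  0.12999034] 1.0010007823919573
knob (717, 0.5064, 0.0403, 0.0125, np.float64(0.1627)) cap (2317, 0.5067, 0.04, 0.0272, np.float64(0.1436)) band (595, 0.5065, 0.0399, 0.0319, np.float64(0.1137))
(array([   0,    0,    0,    7, 1279,   29,    1,   18,   30,   30,  283,
        388,    0,    0,    0,    0]), array([0.13 , 0.133, 0.136, 0.139, 0.142, 0.145, 0.148, 0.151, 0.154,
       0.157, 0.16 , 0.163, 0.166, 0.169, 0.172, 0.175, 0.178]))
knob (34, 0.5095, 0.0378, 0.0113, np.float64(0.1607)) cap (123, 0.5077, 0.038, 0.0281, np.float64(0.1421))
27.8667
```

View pics/w9b.png

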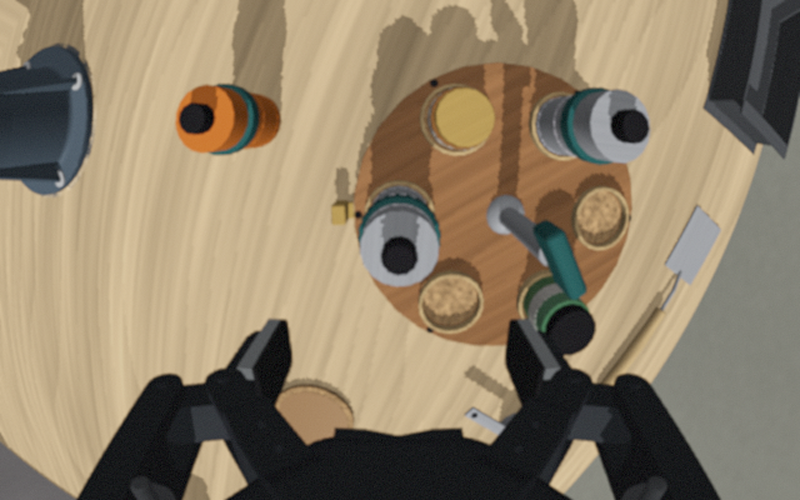

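View pics/s9b.png

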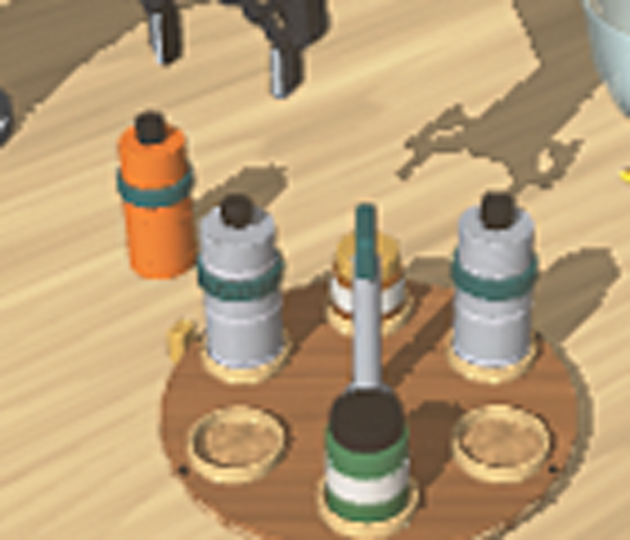

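Run:
```python
from h import *
gripper_to(0.5)
X,Y=.5066,.0401
ctrl.move_straight([X,Y,.19],velocity=.12)
print(ctrl.move_straight([X,Y,.1468],velocity=.03,until_force=4),sensors.current_eef_pos(),sensors.current_force())
gripper_to(0.0,30); ctrl.pause(.2); print('gap',sensors.current_finger_gap(),sensors.current_force())
c=save('wrist','wa'); cv2.imwrite('pics/wab.png',cv2.resize(c['frame'][:,:,::-1],None,fx=1.25,fy=1.25,interpolation=cv2.INTER_CUBIC))
print(sensors.current_time())
```

```text
False [0.50674126 0.04006825 0.14697647] [ 1.07437928  0.30579453 -0.40112912]
gap 0.26146276920910383 [-1.28753268 -0.07265039  4.57857532]
31.1583
```

View pics/wab.png

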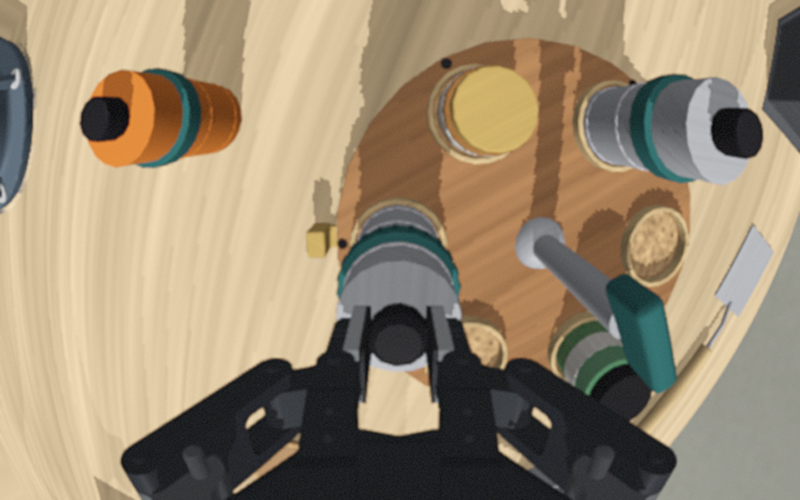

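Run:
```python
from h import *
X,Y,_=sensors.current_eef_pos()
ctrl.move_straight([X,Y,.165],velocity=.02); print(sensors.current_force())
ctrl.move_straight([X,Y,.255],velocity=.06); ctrl.pause(.5)
print(sensors.current_force(),sensors.current_finger_gap(),sensors.current_time())
c=save('wrist','wc'); cv2.imwrite('pics/wcb.png',cv2.resize(c['frame'][:,:,::-1],None,fx=1.25,fy=1.25,interpolation=cv2.INTER_CUBIC))
W=cloudw(c);cx,cy=.5066,.04; print('boss',enc(W,cx,cy,.045,.12,.135),'band',enc(W,cx,cy,.045,.108,.119),'captop',enc(W,cx,cy,.045,.235,.258))
c=save('scene','sc'); cv2.imwrite('pics/scb.png',cv2.resize(c['frame'][100:290,230:420,::-1],None,fx=3.1,fy=3.1,interpolation=cv2.INTER_CUBIC))
W=cloud(c); print('boss',enc(W,cx,cy,.045,.12,.135),'band',enc(W,cx,cy,.045,.104,.119))
save('top','t9')
```

```text
[0.50644365 0.51420143 0.0908194 ]
[-0.3008238   0.2701249  -0.67515783] 0.2603563207430324 34.3667
boss (1121, 0.5065, 0.0409, 0.0224, np.float64(0.1262)) band (1092, 0.5063, 0.0405, 0.0317, np.float64(0.1135)) captop (3881, 0.5068, 0.04, 0.0274, np.float64(0.2501))
boss (97, 0.5095, 0.0367, 0.0226, np.float64(0.1252)) band (119, 0.5092, 0.0378, 0.0321, np.float64(0.1116))
```

View pics/wcb.png

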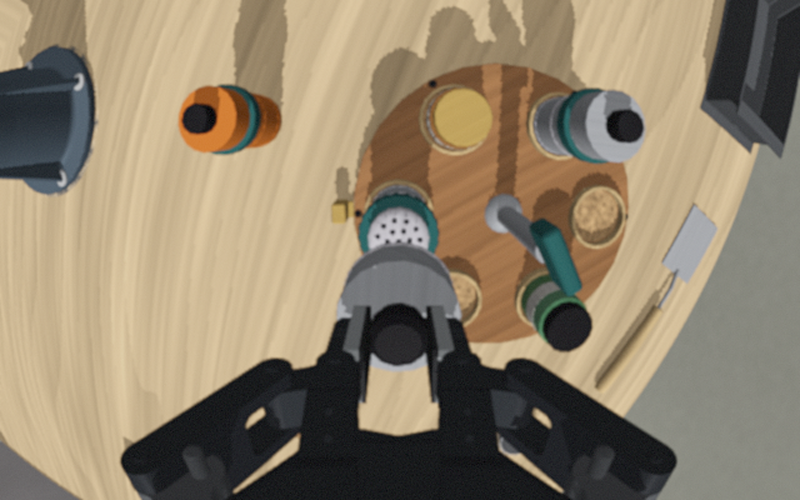

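View pics/scb.png

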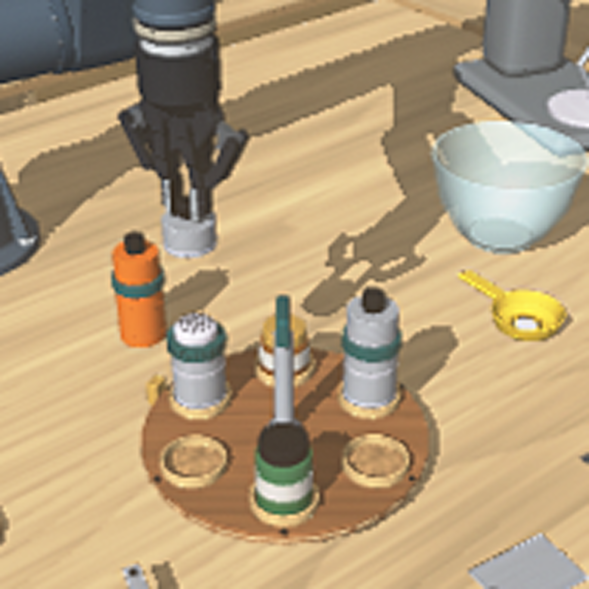

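View pics/t9.png

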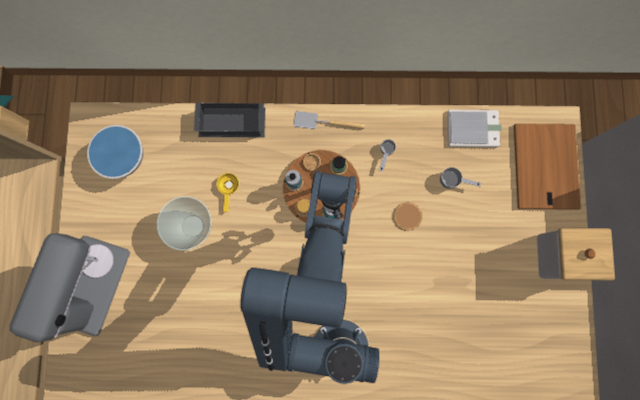

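Run:
```python
from h import *
print(sensors.current_finger_gap(),np.abs(sensors.current_dq()).max(),sensors.current_time()); order.close_job()
```

```text
0.26086663834507906 0.0010320722398115038 34.5167
the job is handed in; nothing more can be done
```

I finished the job and handed it in at 34.5 s of the 72 s allowed. `close_job` gives no verdict, so the results below are my own last checks.

- **Carousel:** I twisted the paddle 60° clockwise. The camera measured about 59.5°, and the tin stands about 1 mm from the pointer station.
- **Seating the lids:** I carried both lids together by the teal band and lowered them until the tool felt 4 N. With both lids on, the band top measured 113.7 mm, the cap top 143.6 mm and the knob top 162.7 mm above the worktop. Fully seated they should be 114, 144 and 164 mm.
- **Lifting the cap:** I lifted the cap alone by its knob, and it is held level and still about 106 mm above its seat. The sifter lid stayed in place, with the band top at 113.5 mm and its centre within about 1 mm of where it was.
- **Everything else:** The jars and the closed shaker are standing. In the last overhead view the cups, egg separator and bowl look unmoved; I checked these by eye and did not measure them.

No check failed. The scene camera's positions differ from the wrist camera's by 3–4 mm at most, which is slightly more than the stated calibration error. I used the wrist camera's values for the placing.

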